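# Click the sample carriage into the measuring station

## Task

Push the sample carriage along its guide rail with the fingertips until it clicks into the notch of the measuring station (the taller housing with the round drum on top, not the open wash trough) and leave it sitting there, letting go of everything. Push it gently and do not run it past the notch; do not pinch or grip the carriage, and leave the loose things around the bay where they stand.

Things in the scene. Friction and masses are not known exactly. Their poses are not given: they have to be found in the camera images.
- bay: Fixed cream base plate on the bench, 220 mm (x) by 520 mm (y, along the rail) by 12 mm thick, with the aluminium guide rail. Origin on the bench surface; the plate spans x -100 to +120 mm. The rail runs along this body's y axis at x = -40 mm, its top at z = 20 mm; 18 mm high grey end stops stand on the rail at y = -238 and +238 mm.
- carriage (a joint): Position of the carriage along the rail in m, growing to the bay's +y; 0 at the middle of the rail; travel -0.19 to +0.19. It slides against a steady drag of 1 to 1.5 N and cannot leave the rail.
- carriage_mid (a point): Middle of the sample carriage: grey block with a white plate at each end, round port on top; 60 mm along the rail, 44 mm wide, 21 to 66 mm above the bench (port to 74). The point lies on the rail's centre line, 43.5 mm above the bench. The end plates' flat outer faces, 30 mm either side of it along the rail, are the faces to push. A sprung steel nose sticks out midway along the far side.
- nose (a joint): How far the carriage's sprung steel nose (ball 12 mm across) is pushed in, in m: 0 in open travel, up to 0.0075 on the crest of a pin, about 0.0005 when seated in a notch. Spring 5 N plus 400 N/m.
- measuring_station: Fixed measuring station beyond the rail, near one end of it or the other: white housing 65 by 70 mm, 74 mm above the bench, with a round drum 52 mm across on top (94 mm above the bench with its bar). Origin on the bay floor (z = 12 mm) in the middle of its notch, 34 mm from the rail's centre line; x points away from the rail, y along it. The carriage is seated when carriage_mid has y = 0 here.
- measuring_notch (a point): Middle of the measuring station's notch, 38 mm above the bench: the gap between two upright steel pins 12 mm thick and 22 mm apart between centres, a ramp outside each. Pushing the carriage: about 5 N up the ramp from 30 mm before the notch; past the pin, 11 mm before, it drops and the nose snaps in and centres the carriage by itself. Over the far pin it would take about 20 N.
- wash_station: Fixed wash station, beyond the rail near its other end: a white open trough 65 by 70 mm, 52 mm above the bench. It has the same kind of notch, not to be used. Origin and axes as for the measuring station: on the bay floor in the middle of its notch, 34 mm from the rail's centre line, y along the rail.
- reagent_bottle: Loose bystander: bottle 44 mm across, 85 mm high, standing on the bench on the robot's side of the bay. Origin at the centre of its underside.
- sample_cup: Loose bystander: open white cup 44 mm across, 40 mm high, on the bench on the robot's side of the bay. Origin at the centre of its underside.
- grey_collar: Loose bystander: grey ring 42 mm across, 22 mm high, on the bench on the robot's side of the bay. Origin at the centre of its underside.

How it is judged (in metres and radians):
At the end, for the whole second after the job is handed in: The carriage rests in the measuring station's notch (its middle within 3 mm of the notch's centre along the rail, the nose out again to within 2 mm), at rest, and no bystander has moved more than 15 mm (y of carriage_mid in the frame of measuring_station between -0.003 and 0.003 m and value of joint nose below 0.002 m and velocity of joint carriage between -0.005 and 0.005 m/s and distance of each of reagent_bottle, sample_cup, grey_collar from where it was at the start of the episode below 0.015 m); the robot touches nothing.
It fails at once if the carriage was run past the notch (more than 14 mm beyond its centre, over the far pin) ((y of wash_station in the frame of measuring_station below 0 m and y of carriage_mid in the frame of measuring_station above 0.014 m) or (y of wash_station in the frame of measuring_station above 0 m and y of carriage_mid in the frame of measuring_station below -0.014 m)).
It fails at once if the carriage was pinched (fingers pressing on two opposite sides at once) ((contact force between the fingers and carriage_c0 above 1.5 N and contact force between the fingers and carriage_c1 above 1.5 N) or (contact force between the fingers and carriage_c2 above 1.5 N and contact force between the fingers and carriage_c3 above 1.5 N)).
It fails at once if the carriage was shoved hard (over 40 N) (contact force between the fingers and carriage_c0 above 40 N).
It fails at once if the carriage was shoved hard (over 40 N) (contact force between the fingers and carriage_c1 above 40 N).
It fails at once if a loose thing was displaced, lifted or knocked over (distance of any of reagent_bottle, sample_cup, grey_collar from where it was at the start of the episode above 0.015 m or angle between any of reagent_bottle, sample_cup, grey_collar's own z axis and vertical above 0.3 rad).
It also fails if it takes over 40 s, if anything falls off the work surface, if the arm or the gripper's body presses on something with over 40 N, if the wrist force passes 120 N, or if a joint passes its speed limit or range.

## Robot

A 6-joint arm with a two-finger parallel gripper is mounted at the origin on the work surface. World frame = base frame: x ahead of the robot, y to its left, z up, the work surface at z = 0. Lengths are in m, angles in degrees, forces in N, time in s.
With the tool pointing down it reaches from about 0.4 to 0.825 m from the base axis. Payload 7 kg.
Tool frame: the origin (TCP) lies midway between the tips of the shut fingers; the grasp point (between the pads) lies 19 mm behind it; z points along the fingers, y is the direction in which the jaws open and shut (so a half turn about z gives the same grasp; the last joint's range is limited). The gripper opens to 88 mm and grips with 3 to 60 N. Pads are 19 mm wide; open, the fingers measure 130 mm over their backs; the gripper's body (78 mm by 193 mm) begins 47 mm behind the grasp point.
Start: joints at [-59.696, 20.546, 0.682, 0, -70.136, -16.507], TCP at [0.161, -0.656, 0.227] pointing down, gripper open.
Joint ranges: [-176.03, 176.03], [-82.01, 121.73], [-58.28, 71.71], [-173.87, 95.51], [-174.79, -0.11], [-173.66, 173.66]. Speed limits (degrees/s): [136.94, 136.94, 172.46, 180, 180, 180].

## Interface

Orientations are given as [roll, pitch, yaw] about the fixed x, y, z axes, in that order (R = Rz(yaw) Ry(pitch) Rx(roll)).
In Python, from plant import r gives the robot as it stands. The module is installed in compiled form; this text tells all that it offers.
- The arm moves only by the tool send_rows, never from a script. Its argument "motion" is a list of rows, each an object with "travel": the shift along the tool's x, y, z in m, a list of three; "spin": the turn about the tool's z in degrees. In form: [{"travel": [tx, ty, tz], "spin": spin}, ...]. A call has 1 to 5 rows; each row shifts and turns the pose as measured when the row begins, along the tool's axes as they then stand; what a row does not reach is not made up. A row lasts 1/12 s, in which the tool goes at most 41.7 mm and 7.16 degrees, less where a joint would pass 70% of its speed; a pose out of reach is approached as far as the arm can. A call is refused whole if a number of a shift passes 0.0417 or a number of a turn 7.16, either way. A call with a gripper value outside its range is refused whole. "gripper" is the gripper command: -1 is shut, 1 is fully open, values between are in proportion, set as the call begins (left out, the last holds). The fingers move at their own pace and stop on an object; "squeeze" is the grip in N (left out, the last holds). Time passes only in rows, so rows that do not move let the fingers close. It gives the time, the measured TCP pose, the force and the opening at its end, in the units of the state.
- r.get_state(): the state, without advancing time (a new reading comes with each control period).
- r.capture(name): name is "scene" or "side" or "wrist"; returns (picture, depth): 480x640x3 uint8, blue, green, red; 480x640 float32, m along the optical axis (not along the pixel's ray), 0 where there is no reading.
- r.get_calibration(name): a dict with "fov_y" (degrees; the focal length in pixels is half the picture's height over the tangent of half this angle, whatever the lens; pixels are square), "cx", "cy" (the principal point, pixels), "k1" (the pictures are not rectified: a ray, as slopes to the right and down, at radius r is drawn at 1 + k1 r^2 times it, then the intrinsics apply), "origin" and "orientation" of the camera in the world. Camera axes: x right, y down, z forward; pixel columns grow to the right and rows downward; lengths in m; the calibration is good to about 2 mm. A picture is of the moment at which its call begins: read the wrist's pose just before it. get_calibration takes no time and is no camera call; for the wrist camera it gives the pose at the moment of the call.
- r.close_job(): hands the job in, once; it reports no verdict.
Trained networks look in the newest picture that a camera, given by its name, has taken for a name from the list of things; names that differ only in an ending like _2 or _b are one class to them, and where a whole thing is asked for, a point or a joint stands for the part that bears it (a point fixed in the world has none). Each returns a list of dicts, best first, with "conf" (0 to 1); they miss things now and then, are a little off and sometimes report something else, mostly with a low value. They report only what shows in the picture. A call takes as long as a camera call.
- r.boxes_of(camera, target): "at" ([x, y, z] in m, in the coordinates of the camera as it stood for that picture, good to about 4 mm: the middle of the surface that is visible of it).
- r.pinpoint(camera, target): "at" ([x, y, z] in m, in the coordinates of the camera as it stood for that picture, good to about 4 mm: a listed point, or the origin of a listed thing).
The state is a dict: "time_s": time; "joints": joint angles; "qd": joint speeds; "joint_torque": joint torques, N m; "tcp_pos": TCP position; "eef_rot": TCP orientation; "contact_force": force on the tool from outside, world axes, zero at the start; "moment": the same for the moment, N m; "gripper_width": finger opening in m.
Only numpy, scipy, OpenCV 4.12 (cv2) and the standard library are available. Lean on these libraries where they do the work, as an engineer would, in place of code of your own. Each camera call takes 0.05 s, during which the arm holds its last target. There are 200 camera calls.

## Working session

There is one attempt and no reset: what is moved stays moved. The work goes in short steps, Python scripts to look and compute and a tool call to move; the robot and the scene stay as the last step left them, time stands still between calls to the robot, and variables do not carry over. Pictures are saved under pics/ and viewed, about 8 in all and at most 12, crops included, and the job is handed in when it is done.

Besides the shell and the picture viewer there is one more tool, called after "Emit:" by a JSON object that holds its "name" and its "arguments", one argument or row to a line. send_rows: Moves the arm, as the interface text tells. Its arguments: {"type":"object","properties":{"motion":{"type":"array"},"gripper":{"type":"number"},"squeeze":{"type":"number"}},"required":["motion"]}

```bash
mkdir -p pics; cat > h.py <<'E'
import numpy as np, cv2
from plant import r
from scipy.spatial.transform import Rotation as R
def T(c):
    o=c["orientation"]
    M=R.from_euler('xyz',o,degrees=True).as_matrix() if np.size(o)==3 else np.array(o)
    return M,np.array(c["origin"])
def look(cam,names,save=None,pin=True):
    c=r.get_calibration(cam); M,o=T(c)
    p,d=r.capture(cam)
    if save: cv2.imwrite("pics/"+save,p)
    for n in names:
        for f in ([r.pinpoint] if pin else [r.boxes_of]):
            for x in f(cam,n)[:2]:
                print(cam,n,round(x["conf"],2),np.round(M@np.array(x["at"])+o,4))
    return p,d,c
E
python3 - <<'E'
from h import *
print(r.get_calibration("scene"),r.get_calibration("side"))
N=["bay","carriage_mid","measuring_station","measuring_notch","wash_station","reagent_bottle","sample_cup","grey_collar"]
a=look("scene",N,"s1.png"); b=look("side",N,"d1.png")
print(r.get_state())
E
```

```text
{'fov_y': 54.422899436051225, 'cx': 319.0647759232139, 'cy': 251.6483479551645, 'k1': 0.0066480300925761526, 'origin': array([ 0.80100288, -0.16284454,  0.6117562 ]), 'orientation': array([-149.73241677,    0.53660114,   64.43400446])} {'fov_y': 49.931199768614455, 'cx': 319.30518518104714, 'cy': 242.1954200839261, 'k1': 0.0005263322273817097, 'origin': array([0.45507846, 0.63924492, 0.6140707 ]), 'orientation': array([-129.2207251 ,    0.91450644, -178.34089687])}
scene bay 0.67 [ 0.5584 -0.069   0.0006]
scene carriage_mid 0.56 [ 0.5191 -0.0887  0.0462]
scene measuring_station 0.6 [0.5758 0.0615 0.0107]
scene measuring_notch 0.71 [0.571  0.0604 0.0369]
scene wash_station 0.91 [ 0.5376 -0.1965  0.0118]
scene reagent_bottle 0.9 [ 0.3582 -0.24   -0.0013]
scene sample_cup 0.64 [ 0.4012 -0.0359 -0.0009]
scene grey_collar 0.56 [0.4387 0.0798 0.0022]
side bay 0.66 [ 3.672e-01 -2.344e-01  1.000e-04]
side bay 0.57 [ 0.5674 -0.0677 -0.0012]
side carriage_mid 0.88 [ 0.5213 -0.0884  0.0412]
side measuring_station 0.76 [0.5825 0.0624 0.0084]
side measuring_notch 0.88 [0.5804 0.0597 0.0423]
side 
[... 161 characters left out ...]
63 [4.43e-01 8.04e-02 3.00e-04]
{'time_s': 0.9, 'joints': array([-5.96984146e+01,  2.05469199e+01,  6.82831647e-01,  5.47737285e-04,
       -7.01382552e+01, -1.65064471e+01]), 'qd': array([ 0.08679056,  0.08642969, -0.05776759,  0.08903073, -0.05053977,
        0.0258017 ]), 'joint_torque': array([ 5.72639456e-04, -5.82362902e+01,  2.93298626e+01,  7.00230271e+00,
        1.25406901e-02, -4.03757531e-05]), 'tcp_pos': array([ 0.16091983, -0.65551011,  0.22656329]), 'eef_rot': array([ 1.79997900e+02, -1.15972780e-03, -1.66204676e+02]), 'contact_force': array([ 0.4561089 , -0.31944015,  0.5899312 ]), 'moment': array([-0.05916039,  0.05619185,  0.03019252]), 'gripper_width': 0.08758291771357246}
```

View pics/s1.png

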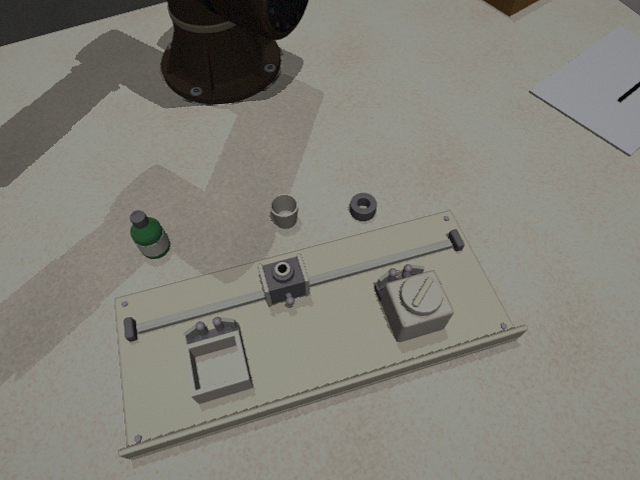

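View pics/d1.png

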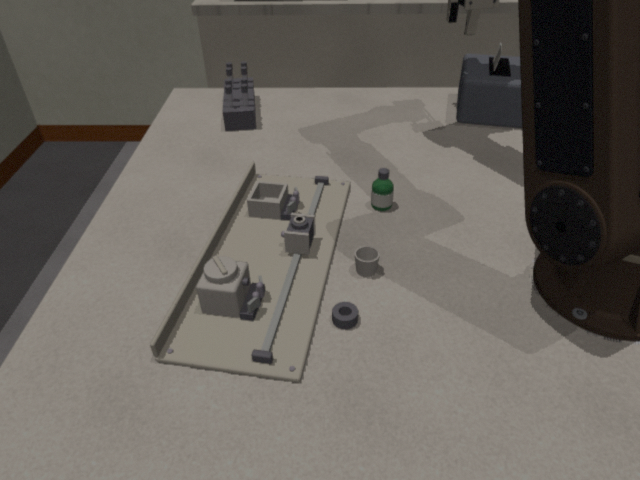

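The scene view shows the drum-topped measuring station at about (415,300), the wash trough at (217,362) and the carriage at (283,280) between them. The end stops are at (130,328) and (457,240). The networks agree with the picture, and the push goes towards +y. I'll refine the rail direction next.

```bash
cat >> h.py <<'E'
def ray(c,u,v,z):
    f=240/np.tan(np.radians(c["fov_y"]/2)); M,o=T(c)
    q=np.array([(u-c["cx"])/f,(v-c["cy"])/f]); s=q.copy()
    for _ in range(10): s=q/(1+c["k1"]*(s@s))
    d=M@np.r_[s,1]; return (o+d*(z-o[2])/d[2])
def rows(tgt,yaw,step=.041):
    s=r.get_state(); p=s["tcp_pos"].copy(); y=s["eef_rot"][2]
    print("t",round(s["time_s"],2),"p",np.round(p,4),"rot",np.round(s["eef_rot"],2))
    for i in range(40):
        d=np.array(tgt)-p; dy=(yaw-y+180)%360-180
        if np.linalg.norm(d)<.0005 and abs(dy)<.1: break
        m=d*min(1,step/max(np.linalg.norm(d),1e-9)); a=np.clip(dy,-7,7)
        M=R.from_euler('xyz',[180,0,y],degrees=True).as_matrix()
        print(np.round(M.T@m,4).tolist(),round(-a,2)); p=p+m; y+=a
E
python3 - <<'E'
from h import *
c=r.get_calibration("scene");d=r.get_calibration("side")
a,b=ray(c,130,323,.036),ray(c,457,235,.036); print(a,b,np.degrees(np.arctan2(*(b-a)[:2])),np.linalg.norm(b-a),(a+b)/2)
a,b=ray(d,321,180,.036),ray(d,263,354,.036); print(a,b,np.degrees(np.arctan2(*(b-a)[:2])),np.linalg.norm(b-a),(a+b)/2)
u=np.array([np.sin(np.radians(9.3)),np.cos(np.radians(9.3))]); print(u)
t=np.array([.5202,-.0885])-.080*u; print(t)
rows([*t,.227],-189.3)
E
```

```text
[ 0.48503001 -0.29330016  0.036     ] [0.55777124 0.16972111 0.036     ] 8.928264556697853 0.46870031346006413 [ 0.52140063 -0.06178953  0.036     ]
[ 0.48720953 -0.27320093  0.036     ] [0.55671593 0.1804158  0.036     ] 8.711513173033602 0.45891096376553775 [ 0.52196273 -0.04639256  0.036     ]
[0.16160382 0.98685572]
[ 0.50727169 -0.16744846]
t 0.9 p [ 0.1609 -0.6555  0.2266] rot [ 180.    -0.  -166.2]
[-0.031, 0.0268, -0.0] 7.0
[-0.0275, 0.0304, -0.0] 7.0
[-0.0236, 0.0335, -0.0] 7.0
[-0.0193, 0.0361, -0.0] 2.1
[-0.018, 0.0368, -0.0] -0.0
[-0.018, 0.0368, -0.0] -0.0
[-0.018, 0.0368, -0.0] -0.0
[-0.018, 0.0368, -0.0] -0.0
[-0.018, 0.0368, -0.0] -0.0
[-0.018, 0.0368, -0.0] -0.0
[-0.018, 0.0368, -0.0] -0.0
[-0.018, 0.0368, -0.0] -0.0
[-0.018, 0.0368, -0.0] -0.0
[-0.018, 0.0368, -0.0] -0.0
[-0.0107, 0.022, -0.0] -0.0
```

Emit:
{"name": "send_rows", "arguments": {
  "motion": [
    {"travel":[-0.031,0.027,0],"spin":7},
    {"travel":[-0.0275,0.0305,0],"spin":7},
    {"travel":[-0.0235,0.0335,0],"spin":7},
    {"travel":[-0.019,0.036,0],"spin":2},
    {"travel":[-0.018,0.037,0],"spin":0}
  ],
  "gripper": -1,
  "squeeze": 5
}}

```text
time_s: 1.32
tcp_pos: [0.2761, -0.4898, 0.2235]
eef_rot: [180.0, -0.2, 170.0]
contact_force: [2.1, 0.2, 0.9]
gripper_width: 0.0597
```

Emit:
{"name": "send_rows", "arguments": {
  "motion": [
    {"travel":[-0.018,0.037,0],"spin":0},
    {"travel":[-0.018,0.037,0],"spin":0},
    {"travel":[-0.018,0.037,0],"spin":0},
    {"travel":[-0.018,0.037,0],"spin":0},
    {"travel":[-0.018,0.037,0],"spin":0}
  ]
}}

```text
time_s: 1.73
tcp_pos: [0.3974, -0.3199, 0.2247]
eef_rot: [-180.0, 0.0, 169.8]
contact_force: [1.5, 0.1, -0.1]
gripper_width: 0.0267
```

```bash
python3 - <<'E'
from h import *
rows([.5077,-.1675,.12],171)
E
```

```text
t 1.73 p [ 0.3974 -0.3199  0.2247] rot [-1.7997e+02  2.0000e-02  1.6984e+02]
[-0.0156, 0.0323, 0.0199] -1.16
[-0.0162, 0.0319, 0.0199] -0.0
[-0.0162, 0.0319, 0.0199] -0.0
[-0.0162, 0.0319, 0.0199] -0.0
[-0.0162, 0.0319, 0.0199] -0.0
[-0.0041, 0.008, 0.005] -0.0
```

Emit:
{"name": "send_rows", "arguments": {
  "motion": [
    {"travel":[-0.016,0.032,0.02],"spin":-1.2},
    {"travel":[-0.016,0.032,0.02],"spin":0},
    {"travel":[-0.016,0.032,0.02],"spin":0},
    {"travel":[-0.016,0.032,0.02],"spin":0},
    {"travel":[-0.014,0.03,0.018],"spin":0}
  ]
}}

```text
time_s: 2.15
tcp_pos: [0.5069, -0.1706, 0.1328]
eef_rot: [-179.9, 1.0, 171.3]
contact_force: [0.8, -1.1, -1.7]
gripper_width: 0.001
```

Emit:
{"name": "send_rows", "arguments": {
  "motion": [
    {"travel":[0,0,0],"spin":0},
    {"travel":[0,0,0],"spin":0},
    {"travel":[0,0,0],"spin":0}
  ]
}}

```text
time_s: 2.4
tcp_pos: [0.5086, -0.1649, 0.1288]
eef_rot: [-179.9, 0.7, 171.7]
contact_force: [-1.1, 0.3, 0.6]
gripper_width: 0.0007
```

```bash
python3 - <<'E'
from h import *
N=["carriage_mid","measuring_notch","measuring_station","wash_station"]
look("scene",N,"s2.png"); look("side",N); p=look("wrist",N,"w2.png")
rows([.5077,-.1675,.05],171)
E
```

```text
scene carriage_mid 0.96 [ 0.522  -0.0888  0.0474]
scene measuring_notch 0.73 [0.5728 0.0613 0.0379]
scene measuring_station 0.59 [0.5754 0.061  0.01  ]
scene wash_station 0.73 [ 0.537  -0.1999  0.0081]
side carriage_mid 0.97 [ 0.5192 -0.0913  0.0395]
side measuring_notch 0.56 [0.5794 0.0591 0.039 ]
side measuring_notch 0.32 [ 0.5366 -0.1988  0.008 ]
side measuring_station 0.61 [0.5797 0.0653 0.0094]
wrist carriage_mid 0.82 [ 0.5156 -0.0886  0.0436]
wrist measuring_station 0.72 [0.5736 0.0586 0.0103]
t 3.15 p [ 0.5085 -0.1654  0.1291] rot [-179.87    0.72  171.61]
[0.0003, -0.0012, 0.041] 0.61
[0.0002, -0.0011, 0.0381] -0.0
```

View pics/w2.png

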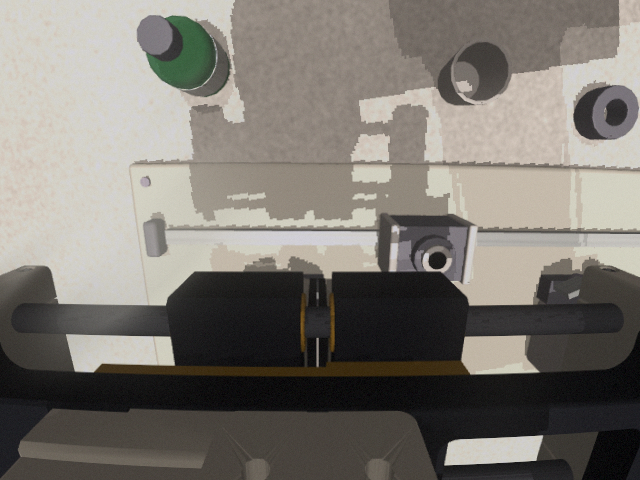

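The wrist view shows the carriage at (430,248), with the fingers behind its left (−y) face and the measuring station beyond at (560,300). I'll lower into the gap.

Emit:
{"name": "send_rows", "arguments": {
  "motion": [
    {"travel":[0,-0.001,0.035],"spin":0.6},
    {"travel":[0,0,0.028],"spin":0},
    {"travel":[0,0,0.008],"spin":0},
    {"travel":[0,0,0],"spin":0},
    {"travel":[0,0,0],"spin":0}
  ]
}}

```text
time_s: 3.57
tcp_pos: [0.5116, -0.1668, 0.0584]
eef_rot: [-179.9, 1.0, 171.1]
contact_force: [0.3, -0.3, 1.2]
gripper_width: 0.0003
```

```bash
python3 - <<'E'
from h import *
p,d,c=look("side",["carriage_mid"],"d3.png"); cv2.imwrite("pics/d3c.png",cv2.resize(p[150:350,170:420],None,fx=3,fy=3))
print(r.get_state()["time_s"],r.get_state()["contact_force"],r.get_state()["tcp_pos"],r.get_state()["eef_rot"])
E
```

```text
side carriage_mid 0.64 [ 0.5214 -0.09    0.0412]
side carriage_mid 0.27 [0.4422 0.081  0.0007]
3.6667 [ 0.04500761 -0.85254218  0.14377204] [ 0.51231029 -0.16677797  0.0592234 ] [-179.89265395    1.08769156  171.05928721]
```

View pics/d3c.png

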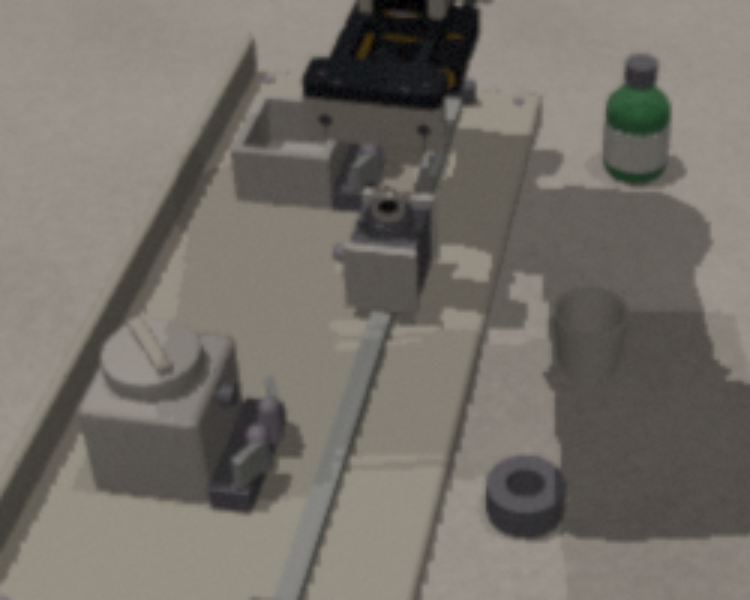

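The side crop shows the shut fingers standing behind the carriage, with the body clear above the trough and port. I'll trim x and z, then creep up to contact.

Emit:
{"name": "send_rows", "arguments": {
  "motion": [
    {"travel":[0.004,0.006,0.006],"spin":0},
    {"travel":[0.001,0.006,0.002],"spin":0},
    {"travel":[0,0.005,0],"spin":0},
    {"travel":[0,0.003,0],"spin":0},
    {"travel":[0,0.003,0],"spin":0}
  ]
}}

```text
time_s: 4.08
tcp_pos: [0.5132, -0.1412, 0.0543]
eef_rot: [-180.0, 1.5, 171.1]
contact_force: [0.2, 0.7, 0.1]
gripper_width: 0.0004
```

Emit:
{"name": "send_rows", "arguments": {
  "motion": [
    {"travel":[0,0.003,0],"spin":0},
    {"travel":[0,0.003,0],"spin":0},
    {"travel":[0,0.003,0],"spin":0},
    {"travel":[0,0.003,0],"spin":0}
  ]
}}

```text
time_s: 4.42
tcp_pos: [0.5158, -0.1277, 0.0551]
eef_rot: [-180.0, 1.5, 171.1]
contact_force: [1.0, -2.3, -1.6]
gripper_width: 0.0005
```

```bash
python3 - <<'E'
from h import *
look("side",["carriage_mid"]); look("scene",["carriage_mid"])
s=r.get_state();print(s["time_s"],s["contact_force"],s["tcp_pos"],s["eef_rot"])
E
```

```text
side carriage_mid 0.93 [ 0.5231 -0.0852  0.0406]
side carriage_mid 0.75 [ 0.5366 -0.2025  0.0093]
scene carriage_mid 0.73 [ 0.5191 -0.0824  0.0462]
4.6167 [0.07826995 0.0551032  0.42833778] [ 0.51579082 -0.12776091  0.05500598] [-179.96874969    1.52856575  171.1310665 ]
```

Emit:
{"name": "send_rows", "arguments": {
  "motion": [
    {"travel":[0.001,0.005,0],"spin":0},
    {"travel":[0.001,0.006,0],"spin":0},
    {"travel":[0,0.006,0],"spin":0},
    {"travel":[0,0.006,0],"spin":0},
    {"travel":[0,0.006,0],"spin":0}
  ]
}}

```text
time_s: 5.03
tcp_pos: [0.5187, -0.098, 0.0551]
eef_rot: [-179.9, 1.6, 171.0]
contact_force: [1.6, -2.6, -0.6]
gripper_width: 0.0006
```

Emit:
{"name": "send_rows", "arguments": {
  "motion": [
    {"travel":[0.001,0.006,0.001],"spin":0},
    {"travel":[0.001,0.006,0],"spin":0},
    {"travel":[0,0.006,0],"spin":0},
    {"travel":[0,0.006,0],"spin":0},
    {"travel":[0,0.005,0],"spin":0}
  ]
}}

```text
time_s: 5.45
tcp_pos: [0.5219, -0.0651, 0.0541]
eef_rot: [-179.9, 1.6, 171.1]
contact_force: [0.7, -1.7, -0.2]
gripper_width: 0.0011
```

```bash
cat >> h.py <<'E'
def chk():
    u=np.array([.155,.988])
    for c in("side","scene"):
        p,d,k=look(c,["carriage_mid","measuring_notch"])
    s=r.get_state();print(round(s["time_s"],2),np.round(s["contact_force"],1),np.round(s["tcp_pos"],4),np.round(s["eef_rot"],1),"tcp along to notch",(np.array([.576,.060])-s["tcp_pos"][:2])@u)
E
python3 -c "
from h import *
chk()"
```

```text
side carriage_mid 0.58 [ 0.534  -0.022   0.0409]
side measuring_notch 0.6 [0.5786 0.0591 0.038 ]
scene carriage_mid 0.97 [ 0.5304 -0.0207  0.045 ]
scene measuring_notch 0.89 [0.5729 0.0617 0.0375]
5.75 [ 0.5 -0.3 -0.7] [ 0.5216 -0.0659  0.054 ] [-179.9    1.6  171.1] tcp along to notch 0.13286204303768498
```

Emit:
{"name": "send_rows", "arguments": {
  "motion": [
    {"travel":[0,0.005,0],"spin":0},
    {"travel":[0,0.006,0],"spin":0},
    {"travel":[0,0.006,0],"spin":0},
    {"travel":[0,0.006,0],"spin":0},
    {"travel":[0,0.006,0],"spin":0}
  ]
}}

```text
time_s: 6.17
tcp_pos: [0.5257, -0.0371, 0.0539]
eef_rot: [-179.9, 1.5, 170.9]
contact_force: [1.2, -1.9, 1.3]
gripper_width: 0.0005
```

Emit:
{"name": "send_rows", "arguments": {
  "motion": [
    {"travel":[0,0.005,0],"spin":0},
    {"travel":[0,0.004,0],"spin":0},
    {"travel":[0,0.003,0],"spin":0},
    {"travel":[0,0.003,0],"spin":0},
    {"travel":[0,0,0],"spin":0}
  ]
}}

```text
time_s: 6.58
tcp_pos: [0.5286, -0.0188, 0.0539]
eef_rot: [-179.9, 1.5, 171.0]
contact_force: [0.8, -1.8, 0.5]
gripper_width: 0.0003
```

```bash
python3 -c "
from h import *
chk();chk()"
```

```text
side carriage_mid 0.68 [0.5403 0.0231 0.0396]
side measuring_notch 0.84 [0.579  0.062  0.0374]
side measuring_notch 0.19 [ 0.3654 -0.2336 -0.0009]
scene carriage_mid 0.83 [0.5375 0.024  0.046 ]
scene measuring_notch 0.73 [0.5735 0.0608 0.0356]
6.88 [ 0.5  0.6 -0.7] [ 0.5285 -0.0195  0.0539] [-179.9    1.5  171. ] tcp along to notch 0.0859553203599908
side carriage_mid 0.61 [0.5393 0.0243 0.0378]
side measuring_notch 0.89 [0.5815 0.062  0.0393]
scene carriage_mid 0.82 [0.5361 0.0234 0.0464]
scene carriage_mid 0.27 [ 0.4025 -0.0373 -0.0043]
scene measuring_notch 0.58 [0.5703 0.0607 0.0375]
7.18 [0.1 0.1 0.5] [ 0.5285 -0.0195  0.0539] [-179.9    1.5  171. ] tcp along to notch 0.08595335541457277
```

Emit:
{"name": "send_rows", "arguments": {
  "motion": [
    {"travel":[0,0.003,0],"spin":0},
    {"travel":[0,0.003,0],"spin":0},
    {"travel":[0,0.003,0],"spin":0},
    {"travel":[0,0.003,0],"spin":0},
    {"travel":[0,0.002,0],"spin":0}
  ]
}}

```text
time_s: 7.6
tcp_pos: [0.5304, -0.0059, 0.0539]
eef_rot: [-179.8, 1.5, 170.9]
contact_force: [1.2, -6.5, 1.1]
gripper_width: 0.0001
```

Emit:
{"name": "send_rows", "arguments": {
  "motion": [
    {"travel":[0,0.002,0],"spin":0},
    {"travel":[0,0.002,0],"spin":0},
    {"travel":[0,0.002,0],"spin":0}
  ]
}}

```text
time_s: 7.85
tcp_pos: [0.5312, -0.0007, 0.0539]
eef_rot: [-179.6, 1.4, 171.0]
contact_force: [1.0, -6.0, 0.3]
gripper_width: 0.0004
```

Emit:
{"name": "send_rows", "arguments": {
  "motion": [
    {"travel":[0,0.002,0],"spin":0},
    {"travel":[0,0.002,0],"spin":0}
  ]
}}

```text
time_s: 8.02
tcp_pos: [0.5317, 0.0024, 0.0539]
eef_rot: [-179.5, 1.4, 171.0]
contact_force: [1.8, -7.5, 1.0]
gripper_width: 0.0002
```

```bash
python3 -c "
from h import *
chk();chk()"
```

```text
side carriage_mid 0.76 [0.5417 0.0468 0.0406]
side carriage_mid 0.5 [ 0.3624 -0.2348 -0.0012]
side measuring_notch 0.78 [0.5795 0.0627 0.0377]
side measuring_notch 0.17 [0.5418 0.0458 0.0418]
scene carriage_mid 0.58 [0.5414 0.0458 0.0433]
scene measuring_notch 0.78 [0.5723 0.06   0.0379]
8.32 [ 0.8 -4.6  1.4] [0.5317 0.0028 0.0539] [-179.6    1.4  171. ] tcp along to notch 0.06338237797547218
side carriage_mid 0.7 [0.5462 0.0437 0.0404]
side carriage_mid 0.18 [0.4438 0.081  0.0022]
side measuring_notch 0.69 [0.5809 0.0621 0.0365]
scene carriage_mid 0.68 [0.543  0.0456 0.0434]
scene carriage_mid 0.58 [ 0.5362 -0.1983  0.008 ]
scene measuring_notch 0.81 [0.5737 0.0627 0.0389]
8.62 [ 0.6 -3.2 -0. ] [0.5317 0.0028 0.0539] [-179.6    1.4  171. ] tcp along to notch 0.06336502566618563
```

Emit:
{"name": "send_rows", "arguments": {
  "motion": [
    {"travel":[0,0.002,0],"spin":0},
    {"travel":[0,0.002,0],"spin":0},
    {"travel":[0,0.002,0],"spin":0}
  ]
}}

```text
time_s: 8.87
tcp_pos: [0.5325, 0.0078, 0.054]
eef_rot: [-179.5, 1.4, 171.0]
contact_force: [0.1, -5.5, 0.3]
gripper_width: 0.0004
```

Emit:
{"name": "send_rows", "arguments": {
  "motion": [
    {"travel":[0,0.002,0],"spin":0}
  ]
}}

```text
time_s: 8.95
tcp_pos: [0.5328, 0.0097, 0.0539]
eef_rot: [-179.5, 1.4, 171.0]
contact_force: [0.8, -3.9, 0.5]
gripper_width: 0.0003
```

Emit:
{"name": "send_rows", "arguments": {
  "motion": [
    {"travel":[0,0.0015,0],"spin":0}
  ]
}}

```text
time_s: 9.03
tcp_pos: [0.5331, 0.0113, 0.054]
eef_rot: [-179.5, 1.4, 171.0]
contact_force: [0.6, -2.8, 1.1]
gripper_width: 0.0004
```

Emit:
{"name": "send_rows", "arguments": {
  "motion": [
    {"travel":[0,0,0],"spin":0}
  ]
}}

```text
time_s: 9.12
tcp_pos: [0.5332, 0.0119, 0.0539]
eef_rot: [-179.5, 1.4, 170.9]
contact_force: [0.7, -0.3, 0.3]
gripper_width: 0.0002
```

```bash
python3 -c "
from h import *
chk();chk()"
```

```text
side carriage_mid 0.8 [0.5438 0.0534 0.0383]
side measuring_notch 0.9 [0.5816 0.0594 0.0385]
side measuring_notch 0.6 [ 0.4008 -0.0385 -0.0005]
scene carriage_mid 0.94 [0.541  0.0564 0.0415]
scene carriage_mid 0.65 [ 0.36   -0.2338 -0.0013]
scene measuring_notch 0.79 [0.574  0.0602 0.0373]
9.42 [-0.5  0.2  0.1] [0.5331 0.0115 0.0539] [-179.5    1.4  171. ] tcp along to notch 0.05452398323047061
side carriage_mid 0.74 [0.5444 0.0543 0.0425]
scene carriage_mid 0.79 [0.5417 0.0547 0.0449]
scene measuring_notch 0.64 [ 0.5601 -0.0681  0.0019]
scene measuring_notch 0.61 [0.5699 0.0647 0.0362]
9.72 [0.1 0.2 0.3] [0.5331 0.0113 0.0539] [-179.5    1.4  170.9] tcp along to notch 0.05475569802929941
```

Contact force has fallen to about 0 with the carriage still about 11 mm short, so it is sitting on the pin's crest. I'll nudge it on.

Emit:
{"name": "send_rows", "arguments": {
  "motion": [
    {"travel":[0,0.0015,0],"spin":0}
  ]
}}

```text
time_s: 9.8
tcp_pos: [0.5332, 0.0127, 0.0539]
eef_rot: [-179.5, 1.4, 170.9]
contact_force: [-0.5, -2.3, 1.7]
gripper_width: 0.0002
```

Emit:
{"name": "send_rows", "arguments": {
  "motion": [
    {"travel":[0,0.001,0],"spin":0},
    {"travel":[0,0,0],"spin":0}
  ]
}}

```text
time_s: 9.97
tcp_pos: [0.5334, 0.0138, 0.0539]
eef_rot: [-179.5, 1.4, 170.9]
contact_force: [0.4, -0.1, -0.2]
gripper_width: 0.0004
```

```bash
python3 -c "
from h import *
chk();chk()"
```

```text
side carriage_mid 0.58 [0.5442 0.0567 0.0412]
scene carriage_mid 0.7 [0.5421 0.0571 0.046 ]
scene measuring_notch 0.73 [0.5711 0.0602 0.0346]
10.27 [-0.  -0.8 -0.4] [0.5334 0.0137 0.0539] [-179.5    1.4  170.9] tcp along to notch 0.0523880032262166
side carriage_mid 0.78 [0.5445 0.0561 0.0392]
side carriage_mid 0.24 [0.4453 0.0829 0.0031]
side measuring_notch 0.62 [0.5803 0.0605 0.0349]
scene carriage_mid 0.67 [0.5428 0.0597 0.0446]
scene measuring_notch 0.75 [0.5726 0.0578 0.0394]
10.57 [-0.1 -0.1 -0.4] [0.5333 0.0136 0.0539] [-179.5    1.4  170.9] tcp along to notch 0.05241834082057251
```

Emit:
{"name": "send_rows", "arguments": {
  "motion": [
    {"travel":[0,0.0015,0],"spin":0},
    {"travel":[0,0,0],"spin":0}
  ]
}}

```text
time_s: 10.73
tcp_pos: [0.5336, 0.0152, 0.0539]
eef_rot: [-179.5, 1.4, 170.9]
contact_force: [0.6, -0.2, -0.6]
gripper_width: 0.0004
```

```bash
python3 -c "
from h import *
chk();chk()
p,d=r.capture('scene');cv2.imwrite('pics/s5.png',cv2.resize(p[210:350,220:480],None,fx=3,fy=3,interpolation=cv2.INTER_CUBIC))"
```

```text
side carriage_mid 0.67 [0.5474 0.0664 0.0422]
side measuring_notch 0.59 [0.5802 0.0619 0.0368]
scene carriage_mid 0.7 [0.5437 0.0659 0.0444]
scene measuring_notch 0.89 [0.5696 0.0613 0.0393]
11.03 [ 0.1 -0.1 -0.3] [0.5335 0.015  0.0539] [-179.5    1.4  170.9] tcp along to notch 0.051055393623956634
side carriage_mid 0.91 [0.5472 0.0632 0.0431]
side carriage_mid 0.23 [0.4428 0.0826 0.0016]
side measuring_notch 0.74 [0.5822 0.0605 0.0397]
scene carriage_mid 0.6 [0.5438 0.0645 0.0459]
scene carriage_mid 0.5 [ 0.5374 -0.1963  0.0102]
scene measuring_notch 0.84 [0.5724 0.0603 0.0387]
11.33 [0.7 0.5 0.8] [0.5335 0.015  0.0539] [-179.5    1.4  170.9] tcp along to notch 0.051075433401447067
```

View pics/s5.png

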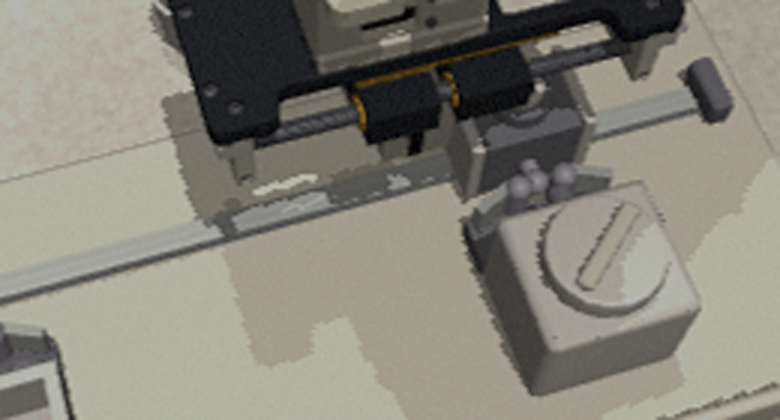

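The carriage jumped about 8 mm to y≈0.065. The crop shows its nose ball at (540,180), between the two pin heads at (518,187) and (563,174). I'll back off and lift.

Emit:
{"name": "send_rows", "arguments": {
  "motion": [
    {"travel":[0,-0.006,0],"spin":0},
    {"travel":[0,-0.012,0],"spin":0},
    {"travel":[0,-0.015,0],"spin":0},
    {"travel":[0,-0.012,-0.01],"spin":0},
    {"travel":[0,-0.005,-0.03],"spin":0}
  ]
}}

```text
time_s: 11.8
tcp_pos: [0.5201, -0.0379, 0.0898]
eef_rot: [-179.3, 0.8, 171.0]
contact_force: [0.9, -0.9, -0.3]
gripper_width: 0.0008
```

Emit:
{"name": "send_rows", "arguments": {
  "motion": [
    {"travel":[0,-0.03,-0.025],"spin":0},
    {"travel":[0,-0.03,-0.025],"spin":0},
    {"travel":[0,-0.03,-0.02],"spin":0},
    {"travel":[0,-0.03,0],"spin":0},
    {"travel":[0,0,0],"spin":0}
  ]
}}

```text
time_s: 12.22
tcp_pos: [0.4994, -0.1645, 0.1702]
eef_rot: [-179.3, 1.2, 171.2]
contact_force: [0.1, -0.4, 0.1]
gripper_width: 0.0006
```

Emit:
{"name": "send_rows", "arguments": {
  "motion": [
    {"travel":[0,0,0],"spin":0},
    {"travel":[0,0,0],"spin":0},
    {"travel":[0,0,0],"spin":0}
  ]
}}

```text
time_s: 12.47
tcp_pos: [0.4977, -0.1676, 0.1707]
eef_rot: [-179.3, 1.3, 170.9]
contact_force: [0.3, 0.2, -0.7]
gripper_width: 0.0005
```

```bash
python3 -c "
from h import *
chk();look('side',['reagent_bottle','sample_cup','grey_collar'])
p,d=r.capture('scene');cv2.imwrite('pics/s6.png',cv2.resize(p[210:350,280:480],None,fx=4,fy=4,interpolation=cv2.INTER_CUBIC))"
```

```text
side carriage_mid 0.59 [0.5453 0.0674 0.0423]
side measuring_notch 0.72 [0.5793 0.0629 0.0391]
side measuring_notch 0.24 [0.4451 0.0809 0.0012]
scene carriage_mid 0.88 [0.544  0.0645 0.045 ]
scene measuring_notch 0.6 [0.5724 0.0626 0.0398]
scene measuring_notch 0.39 [0.5435 0.0622 0.0427]
12.77 [-0.1  0.1 -0.4] [ 0.4982 -0.1669  0.1707] [-179.3    1.3  171. ] tcp along to notch 0.23623058170098904
side reagent_bottle 0.72 [ 0.3662 -0.2363  0.0012]
side sample_cup 0.82 [ 0.4038 -0.0371 -0.0024]
side grey_collar 0.65 [ 0.4416  0.0848 -0.0009]
```

View pics/s6.png

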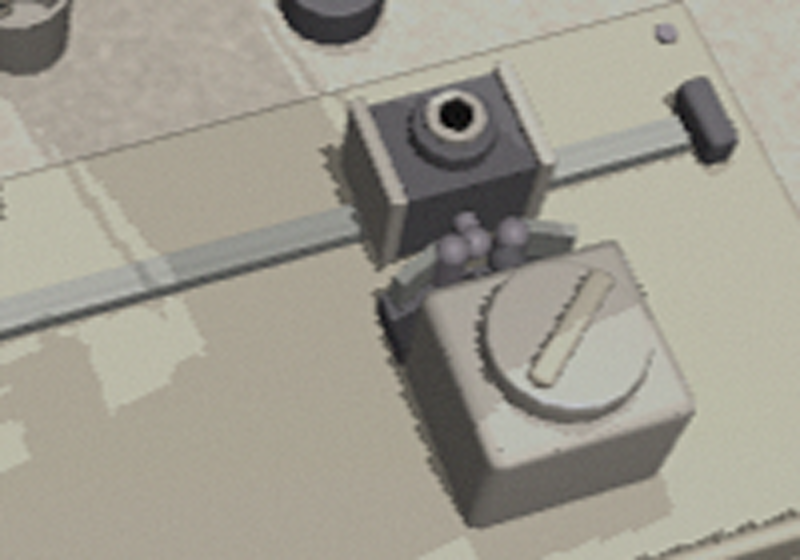

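The nose sits between the pins at (472,240), the carriage hasn't moved since I let go, and the loose items haven't been disturbed. I'm handing the job in.

```bash
python3 -c "
from h import *
print(r.close_job())"
```

```text
the job is handed in; nothing more can be done
None
```

The carriage is seated in the measuring station's notch. I pushed it there with the shut fingertips on its −y end plate, then backed the arm off and lifted it clear before handing in at about 13 s.

- **Push:** the wrist force readings stayed at or below about 8 N. The force dropped to zero on the pin's crest; small nudges of 1–1.5 mm took it over, and it then snapped about 8 mm forward by itself.
- **Seating:** the last picture shows the nose between the two pins. The networks put the carriage within about 2 mm of the notch centre along the rail. They are only good to about 4 mm, so the picture and the snap are the stronger evidence. I could not read the nose position directly.
- **Bystanders:** the bottle, cup and collar were found within about 5 mm of their first readings, which is measurement noise.
- **Robot:** wrist force was about zero, with the tool well away from everything.
- **Disagreements:** the networks gave a few false detections, mostly at lower confidence, which I ignored. No check failed.

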